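# Straightedge to the trimmed face of a model base

### The job

Get the plaster model base ready for checking its trimmed face, the long one marked with a blue line: move the jar that stands in front of it out of the way, keeping it upright on the worktop, then lay the straightedge flat on the worktop with its dark steel edge flush against that face along its whole length, reaching past both ends of the face. Leave the model base about where it stands, disturb neither the green cast nor the carton, and let go of everything.

Things in the scene. Friction and masses are not known exactly. Their poses are not given: they have to be found in the camera images.
- model_base: Loose yellow plaster block, 90 (x) x 120 (y) x 30 (z) mm, about 0.8 kg, with a yellow plaster jaw cast fixed on top (61 mm high in all). Origin at the centre of the underside, z up. The marked face is the long face at x = -45 mm, its outward normal is -x (roughly towards the robot); a blue line runs along it and along the top beside it. It slides if pushed with over about 5 to 9 N
- face_mid (a point): Bottom middle of the model base's marked face, on the face at worktop height; axes as the model base: the face runs 60 mm either way along y, outward is -x
- straightedge: Loose aluminium straightedge, a plate 60 (x) x 200 (y) x 5 (z) mm, 0.18 kg, with an upright black grip with an orange stripe on top: the grip is 16 mm wide (x), 100 mm long (y), centred at x = -12 mm, y = 0, and reaches from the plate to 40 mm above the underside. Origin at the centre of the underside, z up. The working edge, with the dark steel strip and the graduations, is the long edge at x = +30 mm
- edge_left (a point): Lower corner of the straightedge's working edge at its +y end (x = 30, y = 100, z = 0 mm in the straightedge's frame)
- edge_right (a point): Lower corner of the straightedge's working edge at its -y end (x = 30, y = -100, z = 0 mm in the straightedge's frame)
- jar: Loose round amber-brown jar with a white label and a black screw cap, 41 mm across, 78 mm high, standing close in front of the marked face. Origin at the centre of its underside, z up
- green_cast: Loose green plaster jaw cast, a bystander, 51 x 66 x 31 mm, to the left behind (the nearer of two green casts); origin at the centre of its underside
- carton: Loose small white and blue carton, a bystander, 48 x 74 x 26 mm, to the right behind; origin at the centre of its underside
Mind the look-alikes: they are no part of the job. Of the things that look like the jar, the middle-sized one is meant.

How it is judged (in metres and radians):
At the end, for the whole second after the job is handed in: The straightedge lies flat on the worktop, both ends of its working edge within 3 mm of the plane of the marked face and past both ends of the face; the model base lies flat within 30 mm of its start; the jar stands upright (0.1 rad) on the worktop; all at rest (x of edge_left in the frame of face_mid between -0.003 and 0.003 m and x of edge_right in the frame of face_mid between -0.003 and 0.003 m and y of edge_left in the frame of face_mid above 0.06 m and y of edge_right in the frame of face_mid below -0.06 m and height (world z) of each of straightedge, model_base, jar below 0.004 m and angle between each of straightedge, model_base's own z axis and vertical below 0.04 rad and distance of model_base from where it was at the start of the episode below 0.03 m and angle between jar's own z axis and vertical below 0.1 rad and height (world z) of jar above -0.01 m and linear speed of each of straightedge, model_base below 0.01 m/s and linear speed of jar below 0.02 m/s); the robot touches nothing.
It fails at once if the jar is tipped over (angle between jar's own z axis and vertical above 0.6 rad).
It fails at once if the green cast is disturbed (moved over 25 mm) (distance of green_cast from where it was at the start of the episode above 0.025 m).
It fails at once if the carton is disturbed (moved over 25 mm) (distance of carton from where it was at the start of the episode above 0.025 m).
It also fails if it takes over 64 s, if anything falls off the work surface, if the arm or the gripper's body presses on something with over 40 N, if the wrist force passes 120 N, or if a joint passes its speed limit or range.

### The arm

A 6-joint arm with a two-finger parallel gripper is mounted at the origin on a cart in front of the work surface, level with it; the furniture and walls round the work are solid. World frame = base frame: x ahead of the robot, y to its left, z up, the work surface at z = 0. Lengths are in mm, angles in rad, forces in N, time in s.
With the tool pointing down it reaches from about 150 to 775 mm from the base axis. Payload 6.1 kg.
Tool frame: the origin (TCP) lies on the centre line of the jaws, within the pads' length; the fingertips stand 19 mm ahead of it and the grasp point (between the pads) is the TCP; z points along the fingers, y is the direction in which the jaws open and shut (so a half turn about z gives the same grasp; the last joint's range is limited). The gripper opens to 85 mm and grips with 20 to 120 N. Pads are 22 mm wide; open, the fingers measure 114 mm over their backs; the gripper's body (76 mm by 85 mm) begins 54 mm behind the grasp point. The pads swing forward as they close: fully open they stand 13 mm farther back than shut.
Start: joints at [-1.284, 0.126, -0.04, 1.405, 0, 1.571], TCP at [148.508, -503.541, 250.295] pointing down, gripper open.
Joint ranges: [-2.72, 2.72], [-0.95, 1.95], [-1.27, 1.35], [-1.78, 2.02], [-1.46, 1.47], [-3.14, 3.14]. Speed limits (rad/s): [2.39, 2.39, 3.01, 3.14, 3.14, 3.14].

### API

Orientations are given as a rotation vector (axis times angle).
In Python, from cell import ctrl gives the robot as it stands. The module is installed in compiled form; this text tells all that it offers.
- The arm moves only by the tool arm_command, never from a script. Its argument "commands" is a list of rows, each a list of 5 numbers: the gripper's target within -1 to 1 (fully open at 1, half-way at 0, shut at -1), then the shift along the tool's x, y, z in cm, then the turn about the tool's z in rad. In form: [[hand, x, y, z, roll], ...]. A call has 1 to 20 rows; each row shifts and turns the commanded pose from where the row before left it, along the tool's axes as they then stand; what a row does not reach is not made up. A row lasts 1/10 s, in which the tool goes at most 50 mm and 8.59 degrees, less where a joint would pass 70% of its speed; a pose out of reach is approached as far as the arm can. A call is refused whole if a number of a shift passes 5 or a number of a turn 0.15, either way. A call with a gripper value outside its range is refused whole. The fingers move at their own pace and stop on an object; "squeeze" is the grip in N (left out, the last holds). Time passes only in rows, so rows that do not move let the fingers close. It gives the time, the measured TCP pose, the force and the opening at its end, in the units of the state.
- ctrl.sense(): the state, without advancing time (a new reading comes with each control period).
- ctrl.capture(name): name is "side" or "top" or "wrist"; returns a dict with "color" (400x640x3 uint8, blue, green, red), "fx", "fy", "cx", "cy" (pixels), "dist_coeffs" ([k1, k2, p1, p2, k3] as OpenCV has them; the pictures are not rectified), "world_from_camera" (4x4, takes a point from camera to world coordinates). Camera axes: x right, y down, z forward; pixel columns grow to the right and rows downward; lengths in mm; the calibration is good to about 2 mm. A picture is of the moment at which its call begins. There is no depth.
- ctrl.close_job(): hands the job in, once; it reports no verdict.
Trained networks look in a picture, given as the dict that the camera call returned (one of the last four; its "shot" number tells which), for a name from the list of things; names that differ only in an ending like _2 or _b are one class to them, and where a whole thing is asked for, a point or a joint stands for the part that bears it (a point fixed in the world has none). Each returns a list of dicts, best first, with "conf" (0 to 1); they miss things now and then, are a little off and sometimes report something else, mostly with a low value. They report only what shows in the picture. A call takes as long as a camera call. They do not tell look-alikes from the thing itself.
- ctrl.recognise(picture, thing): "rect" ([left, top, right, bottom] in pixels, round what is visible of it).
- ctrl.mark_of(picture, thing): "location" ([column, row] in pixels: a listed point, or the origin of a listed thing).
The state is a dict: "time_s": time; "joints": joint angles; "joint_vel": joint speeds; "joint_efforts": joint torques, N m; "tool_pos": TCP position; "tool_rot": TCP orientation; "contact_force": force on the tool from outside, world axes, zero at the start; "torque": the same for the moment, N m; "width": finger opening in mm.
Only numpy, scipy, OpenCV 4.12 (cv2) and the standard library are available. Lean on these libraries where they do the work, as an engineer would, in place of code of your own. Each camera call takes 0.05 s, during which the arm holds its last target.

## Working session

There is one attempt and no reset: what is moved stays moved. The work goes in short steps, Python scripts to look and compute and a tool call to move; the robot and the scene stay as the last step left them, time stands still between calls to the robot, and variables do not carry over. Pictures are saved under pics/ and viewed, and the job is handed in when it is done.

Besides the shell and the picture viewer there is one more tool, called after "Request:" as name(argument=value, ...) on one line, values as JSON. arm_command: Moves the arm, as the interface text tells. Its arguments: {"type":"object","properties":{"commands":{"type":"array","items":{"type":"array","items":{"type":"number"}}},"squeeze":{"type":"number"}},"required":["commands"]}

```bash
mkdir -p pics; cat > h.py <<'E'
import numpy as np, cv2
from cell import ctrl
from scipy.spatial.transform import Rotation as R
def ray(p,uv):
    K=np.array([[p['fx'],0,p['cx']],[0,p['fy'],p['cy']],[0,0,1.]])
    u=cv2.undistortPoints(np.array([[uv]],float),K,np.array(p['dist_coeffs'],float))[0,0]
    T=np.array(p['world_from_camera']); return T[:3,3],T[:3,:3]@np.array([u[0],u[1],1])
def atz(p,uv,z=0.):
    o,d=ray(p,uv); return o+d*(z-o[2])/d[2]
def proj(p,X):
    K=np.array([[p['fx'],0,p['cx']],[0,p['fy'],p['cy']],[0,0,1.]])
    T=np.linalg.inv(np.array(p['world_from_camera']))
    return cv2.projectPoints(np.atleast_2d(np.array(X,float)),cv2.Rodrigues(T[:3,:3])[0],T[:3,3],K,np.array(p['dist_coeffs'],float))[0][:,0]
E
python3 - <<'E'
from h import *
print(ctrl.sense())
for n in ["side","top","wrist"]:
    p=ctrl.capture(n); cv2.imwrite(f'pics/{n}0.png',p['color'])
    print(n,np.array(p['world_from_camera']).round(2).tolist(),p['fx'])
    for t in ["model_base","face_mid","straightedge","edge_left","edge_right","jar","green_cast","carton"]:
        for r in ctrl.mark_of(p,t)[:3]:
            print(t,round(r['conf'],2),np.round(r['location'],1),atz(p,r['location'])[:2].round(1))
        
E
```

```text
{'time_s': 0.0, 'joints': array([-1.28397465e+00,  1.26404894e-01, -4.06176595e-02,  1.40542606e+00,
       -2.59228506e-05,  1.57083407e+00]), 'joint_vel': array([ 1.58636261e-05,  4.25397200e-04, -1.90252745e-03, -1.00563947e-03,
       -2.81665926e-05, -3.74513236e-04]), 'joint_efforts': array([ 9.88767238e-05, -4.35917509e+01,  3.52922273e+01,  1.72387582e-02,
       -7.61753404e-05, -5.63107321e-06]), 'tool_pos': array([ 148.40789688, -503.18021243,  249.51098779]), 'tool_rot': array([-3.10773551e+00, -4.48703865e-01,  4.11071801e-04]), 'contact_force': array([ 0.63823264, -0.13288674,  0.65885045]), 'torque': array([-0.0299408 ,  0.04262983,  0.03147614]), 'width': 85.16464387406664}
side [[-0.81, -0.21, 0.54, -232.43], [-0.58, 0.33, -0.74, 1188.29], [-0.02, -0.92, -0.39, 644.96], [0.0, 0.0, 0.0, 1.0]] 517.7180901498863
model_base 0.86 [330.4 203.9] [634.9 -68.4]
face_mid 0.79 [338.8 210.2] [584.6 -41.1]
straightedge 0.74 [292.  264.6] [494.5 307.8]
edge_left 0.76 [258.6 277.1] [524.  400.6]
edge_right 0.76 [307.8 241.7] [536.8 184.5]
edge_right 0.23 [345.2 215.1] [547.7 -20.7]
[... 220 characters left out ...]
5. ] [ 735.2 -329.2]
top [[0.01, -0.99, 0.13, 394.55], [-1.0, -0.01, -0.0, 25.13], [0.0, -0.13, -0.99, 1592.62], [0.0, 0.0, 0.0, 1.0]] 458.4698666666469
model_base 0.59 [338.7 194.3] [620.9 -60.2]
face_mid 0.56 [330.9 207.2] [575.1 -33.1]
straightedge 0.67 [237.3 232.9] [481.8 291.8]
edge_left 0.8 [204.3 219.4] [527.6 409.2]
edge_right 0.84 [263.9 220.3] [526.8 200.1]
jar 0.53 [328.2 215.2] [546.9 -23.8]
jar 0.51 [294.2 182.3] [662.   96.6]
jar 0.37 [325.6 250. ] [426.  -15.6]
carton 0.62 [209.6 214.3] [545.7 391.2]
carton 0.54 [411.5 164.6] [ 730.1 -318.9]
wrist [[0.28, -0.92, -0.29, 222.22], [-0.96, -0.27, -0.08, -480.47], [-0.0, 0.3, -0.95, 372.62], [0.0, 0.0, 0.0, 1.0]] 292.2589319397152
```

```bash
python3 - <<'E'
import cv2
a=cv2.imread('pics/side0.png');cv2.imwrite('pics/side0c.png',cv2.resize(a[120:320,200:460],None,fx=3,fy=3,interpolation=2))
a=cv2.imread('pics/top0.png');cv2.imwrite('pics/top0c.png',cv2.resize(a[130:290,180:440],None,fx=3,fy=3,interpolation=2))
E
```

```text
(no output)
```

View pics/side0.png

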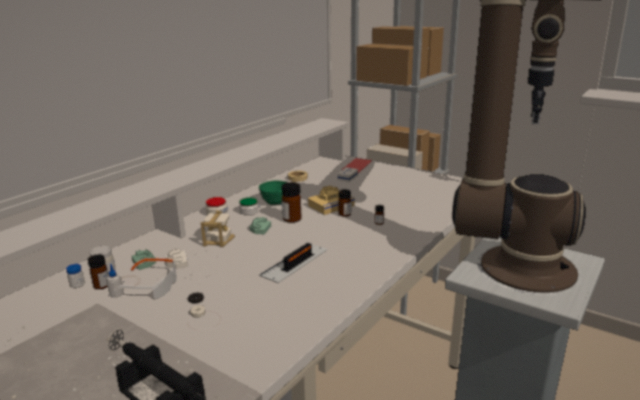

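```bash
ls pics
```

```text
side0.png
side0c.png
top0.png
top0c.png
wrist0.png
```

View pics/top0.png

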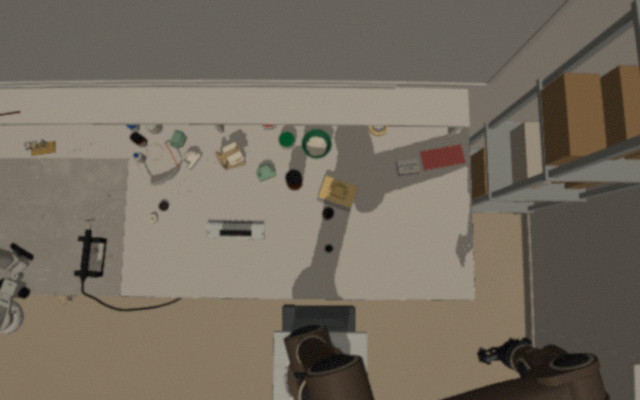

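View pics/top0c.png

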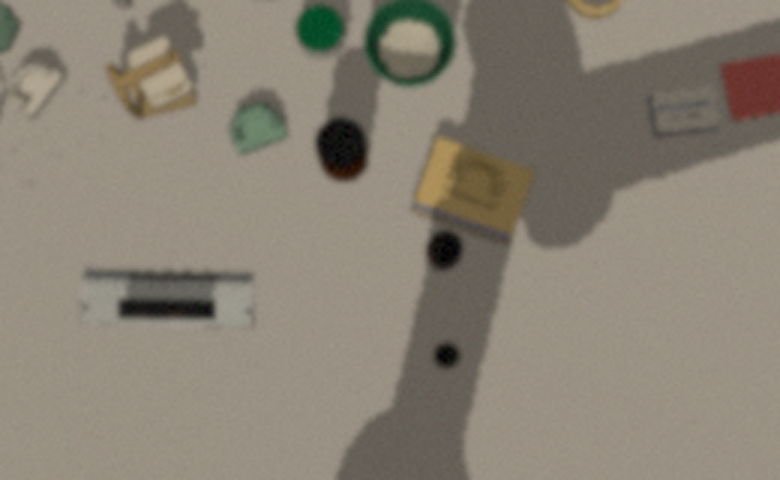

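View pics/side0c.png

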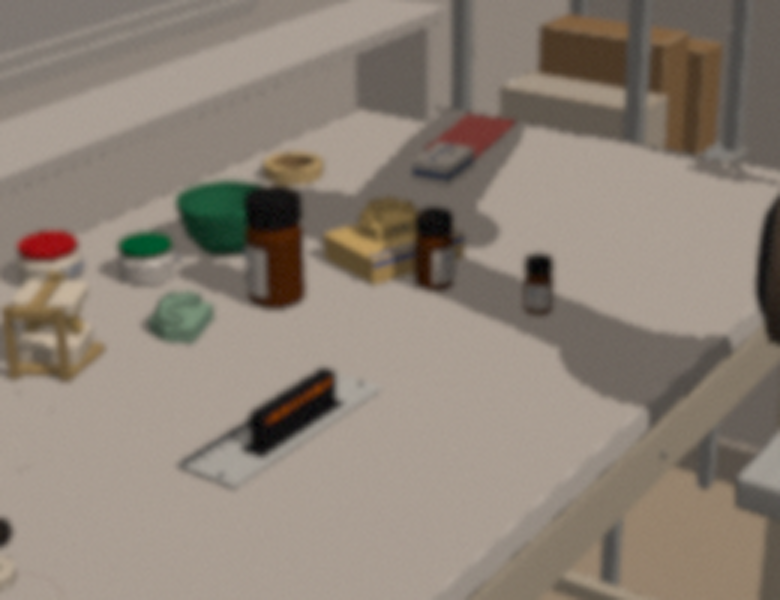

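The middle-sized jar, at (348,216) in the side view, stands in front of the marked face, at about (540,-22). The face is yawed roughly -18°. The straightedge lies at about (500,300). Next I'll take the wrist camera closer.

```bash
cat >> h.py <<'E'
def plan(tgt,yaw=None):
    """yaw = world angle of tool y axis (jaw axis), mod pi. prints tool-frame shift (cm) and roll"""
    s=ctrl.sense(); M=R.from_rotvec(s['tool_rot']).as_matrix()
    d=M.T@(np.array(tgt)-s['tool_pos'])/10
    a=np.arctan2(M[1,1],M[0,1])
    print('pos',s['tool_pos'].round(1),'w',round(s['width'],1),'t',round(s['time_s'],2),'F',s['contact_force'].round(1),'jawaxis',round(a,4),'toolx',M[:,0].round(3),'zaxis',M[:,2].round(3),'j6',round(s['joints'][5],2))
    print('shift cm in tool axes now',d.round(2))
    if yaw is not None:
        dy=(yaw-a+np.pi/2)%np.pi-np.pi/2   # world turn about +z; tool z is down -> negative
        print('roll total',round(-dy,4)); 
        M2=R.from_rotvec([0,0,dy]).as_matrix()@M
        print('shift in tool axes after roll',(M2.T@(np.array(tgt)-s['tool_pos'])/10).round(2))
E
python3 - <<'E'
from h import *
plan([430,-40,300])
E
```

```text
pos [ 148.5 -503.5  250.2] w 85.4 t 1.35 F [ 0.6 -0.6  0.7] jawaxis -1.284 toolx [0.959 0.283 0.   ] zaxis [-0.  0. -1.] j6 1.57
shift cm in tool axes now [ 40.11 -36.5   -4.97]
```

Request:
arm_command(commands=[[1,0,0,-2.5,0],[1,0,0,-2.5,0],[1,2.5,-2.28,0,0],[1,2.5,-2.28,0,0],[1,2.5,-2.28,0,0],[1,2.5,-2.28,0,0],[1,2.5,-2.28,0,0],[1,2.5,-2.28,0,0],[1,2.5,-2.28,0,0],[1,2.5,-2.28,0,0],[1,2.5,-2.28,0,0],[1,2.5,-2.28,0,0],[1,2.5,-2.28,0,0],[1,2.5,-2.28,0,0],[1,2.5,-2.28,0,0],[1,2.5,-2.28,0,0],[1,2.5,-2.28,0,0],[1,2.6,-2.3,0,0],[1,0,0,0,0]])

```text
time_s: 3.25
tool_pos: [431.4, -37.4, 299.9]
tool_rot: [-3.107, -0.456, -0.0]
contact_force: [0.0, -0.5, -0.4]
width: 85.3
```

```bash
python3 - <<'E'
from h import *
plan([430,-40,300],1.257)
p=ctrl.capture('wrist'); cv2.imwrite('pics/w1.png',p['color'])
for t in ["model_base","face_mid","jar","carton","green_cast","straightedge"]:
    for r in ctrl.mark_of(p,t)[:3]: print(t,round(r['conf'],2),np.round(r['location'],1),atz(p,r['location'])[:2].round(1))
E
```

```text
pos [431.4 -37.4 299.9] w 85.3 t 3.25 F [ 0.  -0.5 -0.4] jawaxis -1.2796 toolx [0.958 0.287 0.   ] zaxis [-0.     0.001 -1.   ] j6 2.76
shift cm in tool axes now [-0.21  0.21 -0.01]
roll total 0.605
shift in tool axes after roll [-0.05  0.29 -0.01]
model_base 0.6 [380.1  28.6] [624.8 -55. ]
face_mid 0.77 [358.7  59.7] [583.5 -40.5]
jar 0.95 [312.8 167.9] [429.9 -22.6]
jar 0.75 [335.8  83.5] [547.6 -20.5]
jar 0.39 [170.5  50.3] [523.7 195.7]
carton 0.74 [596.1   8.4] [ 719.7 -302.4]
straightedge 0.77 [87.2 51.6] [490.9 297.5]
```

View pics/w1.png

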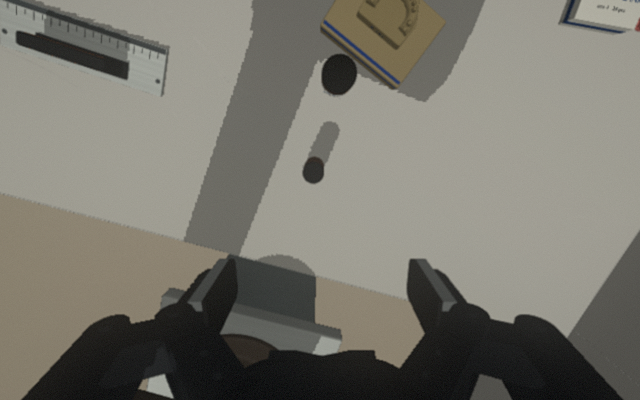

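The wrist view shows the middle jar's cap at (339,75) and the blue-line edge from about (322,28) to (395,88). I'll move forward to centre them.

Request:
arm_command(commands=[[1,3,0.9,0,0],[1,3,0.9,0,0],[1,3,0.9,0,0],[1,1,0.3,0,0],[1,0,0,0,0],[1,0,0,0,0]])

```text
time_s: 4.2
tool_pos: [533.4, -40.9, 300.3]
tool_rot: [-3.109, -0.448, 0.001]
contact_force: [-0.9, -0.1, 0.1]
width: 85.7
```

```bash
python3 - <<'E'
from h import *
plan([540,-20,200],1.257)
p=ctrl.capture('wrist'); cv2.imwrite('pics/w2.png',p['color'])
np.save('w2.npy',p,allow_pickle=True)
for t in ["model_base","face_mid","jar","carton","green_cast","straightedge"]:
    for r in ctrl.mark_of(p,t)[:3]: print(t,round(r['conf'],2),np.round(r['location'],1),atz(p,r['location'])[:2].round(1))
for r in ctrl.recognise(p,'jar'): print(r)
E
```

```text
pos [533.4 -40.9 300.3] w 85.7 t 4.2 F [-0.9 -0.1  0.1] jawaxis -1.2848 toolx [ 0.959  0.282 -0.001] zaxis [-0.001  0.    -1.   ] j6 2.78
shift cm in tool axes now [ 1.23 -1.82 10.03]
roll total 0.5998
shift in tool axes after roll [-1.000e-02 -2.190e+00  1.003e+01]
model_base 0.89 [350.3 108.1] [625.3 -53.2]
face_mid 0.86 [333.  137.4] [581.3 -41.9]
face_mid 0.58 [311.8 153.7] [550.9 -19.4]
jar 0.91 [249.3  40.5] [666.6  96.5]
jar 0.65 [311.2 155. ] [548.9 -19.1]
carton 0.92 [544.5  94.1] [ 714.9 -297.8]
carton 0.66 [309.7 152.2] [552.1 -16. ]
carton 0.36 [153.3 128.3] [522.1 201.8]
green_cast 0.64 [ 0.6 78. ] [529.6 399.4]
green_cast 0.6 [ 81.7 128.5] [493.7 296.3]
straightedge 0.83 [ 80.3 131.3] [489.2 298. ]
{'rect': [279.5, 218.7, 304.9, 250.9], 'conf': 0.83}
{'rect': [193.9, 0.0, 272.0, 70.2], 'conf': 0.59}
{'rect': [293.2, 139.1, 326.8, 178.8], 'conf': 0.56}
```

View pics/w2.png

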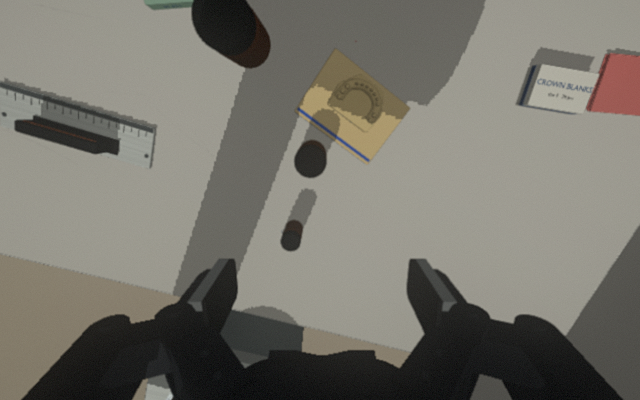

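```bash
python3 - <<'E'
from h import *
p=np.load('w2.npy',allow_pickle=True).item()
c=p['color'];cv2.imwrite('pics/w2c.png',cv2.resize(c[30:190,270:430],None,fx=3.7,fy=3.7,interpolation=2))
P=[(336,48),(410,108),(369,161),(297,109)]
q=np.array([atz(p,u,30)[:2] for u in P]); print(q.round(1)); 
for i in range(4): print(np.linalg.norm(q[i]-q[i-1]).round(1))
d=q[3]-q[2]; print('yaw',np.arctan2(-d[0],d[1]),'mid',(q[2]+q[3])/2)
for u in [(311,159),(309.5,152.2)]: print(atz(p,u,78)[:2])
E
```

```text
[[ 684.1  -13. ]
 [ 645.5 -123.4]
 [ 567.2  -95.7]
 [ 603.9   14.1]]
84.6
117.0
83.1
115.7
yaw -0.32279341723608224 mid [585.53245729 -40.77560826]
[555.07350939 -19.93565898]
[562.20370527 -16.10579894]
```

View pics/w2c.png

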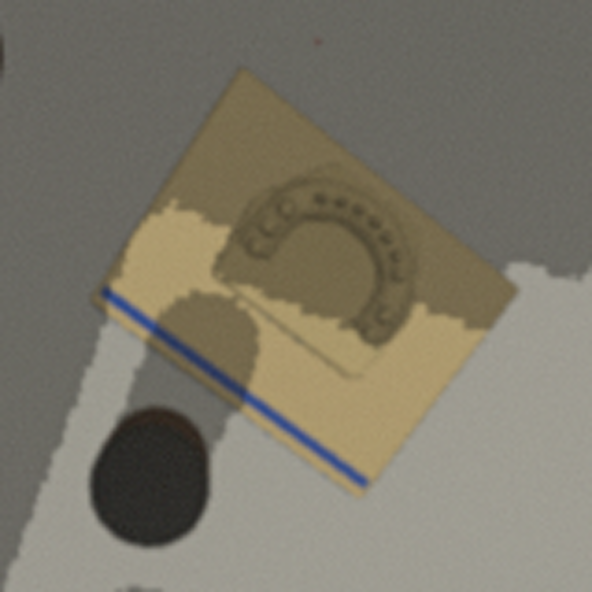

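Request:
arm_command(commands=[[1,0,0,0.4,-0.149],[1,0,0,0.4,-0.149],[1,0,0,0.4,-0.149],[1,0,0,0.4,-0.149],[1,0,0,0.4,-0.149],[1,0,0,0.4,-0.149],[1,0,0,0.4,-0.149],[1,0,0,0.4,-0.149],[1,0,0,0.4,-0.149],[1,0,0,0.4,-0.149],[1,0,0,0.4,-0.149],[1,0,0,0.4,-0.149],[1,0,0,0.4,-0.149],[1,0,0,0.4,-0.149],[1,0,0,0.4,-0.149],[1,0,0,0.4,-0.149],[1,0,0,0.4,-0.149],[1,0,0,0,0],[1,0,0,0,0]])

```text
time_s: 6.5
tool_pos: [534.2, -40.5, 232.4]
tool_rot: [-0.509, -3.1, 0.0]
contact_force: [-0.5, 0.5, -0.7]
width: 85.4
```

```bash
python3 - <<'E'
from h import *
p=ctrl.capture('wrist'); cv2.imwrite('pics/w3.png',p['color'])
for t in ["model_base","face_mid","jar"]:
    for r in ctrl.mark_of(p,t)[:3]: print(t,round(r['conf'],2),np.round(r['location'],1),atz(p,r['location'])[:2].round(1))
plan([551,-20,150],1.248)
E
```

```text
model_base 0.57 [334.  245.6] [624.9 -52.3]
face_mid 0.76 [334.4 209.3] [576.8 -36.2]
jar 0.9 [305.8  89.9] [431.5 -23.3]
jar 0.7 [451.  234.3] [658.3  97.7]
jar 0.66 [340.8 187.7] [552.4 -20. ]
pos [534.4 -40.5 232.6] w 85.2 t 6.7 F [ 0.3 -0.1  1.4] jawaxis 1.2476 toolx [-0.948  0.318 -0.   ] zaxis [ 0. -0. -1.] j6 0.25
shift cm in tool axes now [-0.92  2.47  8.26]
roll total -0.0004
shift in tool axes after roll [-0.92  2.47  8.26]
```

View pics/w3.png

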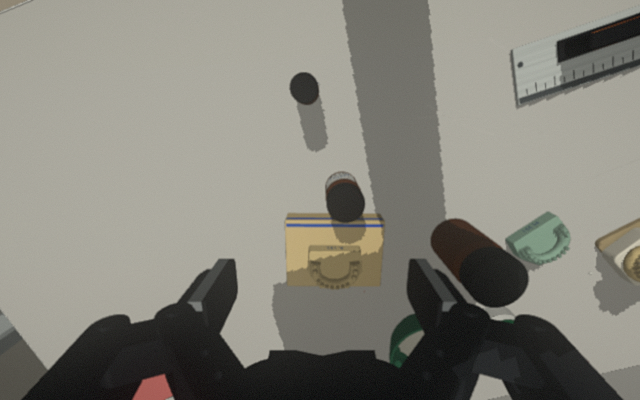

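Request:
arm_command(commands=[[1,-0.5,1.25,2,0],[1,-0.5,1.25,2,0],[1,0,0,2.2,0],[1,0,0,2,0],[1,0,0,2,0],[1,0,0,2,0],[1,0,0,2,0],[1,0,0,2,0],[1,0,0,1.5,0],[1,0,0,0,0],[1,0,0,0,0]])

```text
time_s: 7.8
tool_pos: [551.7, -19.9, 55.6]
tool_rot: [-0.504, -3.101, 0.0]
contact_force: [0.7, -0.7, -0.4]
width: 85.4
```

```bash
python3 - <<'E'
from h import *
p=ctrl.capture('wrist'); cv2.imwrite('pics/w4.png',p['color'])
plan([551,-20,55],1.248)
E
```

```text
pos [552.2 -20.   56.1] w 85.5 t 7.85 F [-0.1  0.4 -0.4] jawaxis 1.2485 toolx [-0.949  0.317 -0.001] zaxis [ 0.001 -0.    -1.   ] j6 0.29
shift cm in tool axes now [ 0.11 -0.04  0.11]
roll total 0.0005
shift in tool axes after roll [ 0.11 -0.04  0.11]
```

View pics/w4.png

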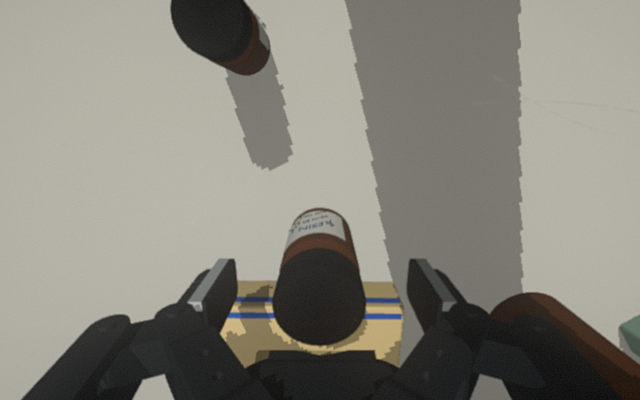

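Jar centred between the fingers, so I'll close.

Request:
arm_command(commands=[[-1,0,0,0,0],[-1,0,0,0,0],[-1,0,0,0,0],[-1,0,0,0,0],[-1,0,0,0,0],[-1,0,0,0,0],[-1,0,0,0,0],[-1,0,0,0,0]], squeeze=35)

```text
time_s: 8.65
tool_pos: [552.1, -20.0, 56.0]
tool_rot: [0.503, 3.1, 0.0]
contact_force: [-0.3, -1.2, 6.3]
width: 39.1
```

Request:
arm_command(commands=[[-1,0,0,-0.8,0],[-1,0,0,-1.2,0],[-1,0.62,-1,0,0],[-1,0.62,-2,0,0],[-1,0.62,-2,0,0],[-1,0.62,-2,0,0],[-1,0.62,-2,0,0],[-1,0.62,-2,0,0],[-1,0.62,-2,0,0],[-1,0.62,-2,0,0],[-1,0.62,-2,0,0],[-1,0.62,-2,0,0],[-1,0,-1,0,0],[-1,0,0,0,0],[-1,0,0,0,0]])

```text
time_s: 10.15
tool_pos: [429.8, -190.0, 75.3]
tool_rot: [0.504, 3.101, 0.001]
contact_force: [0.7, 0.4, -0.8]
width: 39.2
```

```bash
python3 - <<'E'
from h import *
plan([430,-190,56],1.248)
p=ctrl.capture('wrist'); cv2.imwrite('pics/w5.png',p['color'])
E
```

```text
pos [ 429.8 -190.    75.3] w 39.2 t 10.15 F [ 0.7  0.4 -0.8] jawaxis 1.2485 toolx [-0.949  0.317 -0.   ] zaxis [ 0.  0. -1.] j6 -0.09
shift cm in tool axes now [-0.02  0.01  1.93]
roll total 0.0005
shift in tool axes after roll [-0.02  0.01  1.93]
```

View pics/w5.png

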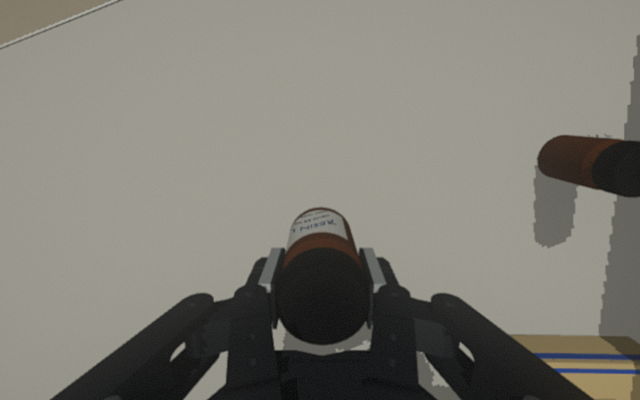

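Request:
arm_command(commands=[[-1,0,0,0.8,0],[-1,0,0,0.6,0],[-1,0,0,0.4,0],[-1,0,0,0.1,0],[-1,0,0,0,0],[-1,0,0,0,0]])

```text
time_s: 10.8
tool_pos: [429.6, -189.9, 56.1]
tool_rot: [-0.503, -3.101, -0.0]
contact_force: [0.4, -0.5, -1.8]
width: 38.9
```

Request:
arm_command(commands=[[-1,0,0,0.05,0],[-1,0,0,0,0],[-1,0,0,0,0]])

```text
time_s: 11.1
tool_pos: [429.7, -190.1, 56.0]
tool_rot: [0.503, 3.101, 0.0]
contact_force: [0.2, 0.1, 3.1]
width: 38.7
```

Contact with the worktop, so I'll release and retreat.

Request:
arm_command(commands=[[1,0,0,0,0],[1,0,0,0,0],[1,0,0,0,0],[1,0,0,0,0],[1,0,0,0,0],[1,0,0,-1,0],[1,0,0,-2.5,0],[1,0,0,-3,0],[1,0,0,-4,0],[1,0,0,-4,0],[1,0,0,-4,0],[1,0,0,0,0]])

```text
time_s: 12.3
tool_pos: [431.6, -191.0, 247.2]
tool_rot: [0.502, 3.092, -0.004]
contact_force: [0.7, -0.3, 0.1]
width: 85.3
```

```bash
python3 - <<'E'
from h import *
p=ctrl.capture('wrist'); cv2.imwrite('pics/w6.png',p['color'])
for t in ["face_mid","jar"]:
    for r in ctrl.mark_of(p,t)[:3]: print(t,round(r['conf'],2),np.round(r['location'],1),atz(p,r['location'])[:2].round(1))
plan([420,250,240],0.0)
E
```

```text
jar 0.7 [451.8 135.4] [435.7 -22.9]
jar 0.69 [319.4 173.6] [ 429.3 -192. ]
jar 0.69 [567.6 261.6] [657.9  97.5]
pos [ 429.5 -190.   240.9] w 85.5 t 12.45 F [-0.4 -0.   0.2] jawaxis 1.2489 toolx [-0.949  0.316 -0.   ] zaxis [ 0. -0. -1.] j6 -0.09
shift cm in tool axes now [14.83 41.44  0.08]
roll total 1.2489
shift in tool axes after roll [44.   -0.95  0.07]
```

View pics/w6.png

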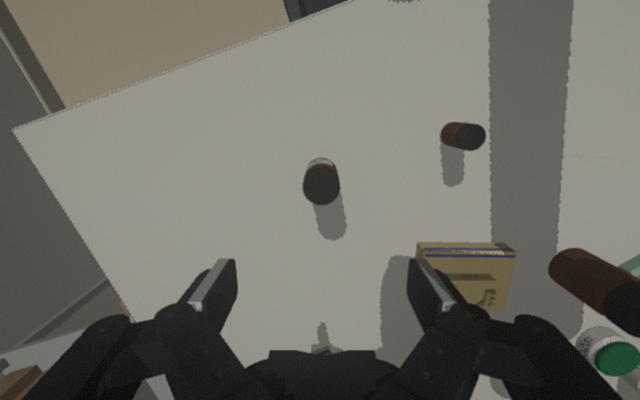

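The jar stands upright at (320,185), about (429,-192). Next the straightedge.

Request:
arm_command(commands=[[1,0,0,0,0.1388],[1,0,0,0,0.1388],[1,0,0,0,0.1388],[1,0,0,0,0.1388],[1,0,0,0,0.1388],[1,0,0,0,0.1388],[1,0,0,0,0.1388],[1,0,0,0,0.1388],[1,0,0,0,0.1388]])

```text
time_s: 13.35
tool_pos: [428.8, -189.7, 239.1]
tool_rot: [-2.226, -2.213, 0.002]
contact_force: [-0.1, -0.0, 0.0]
width: 85.6
```

Request:
arm_command(commands=[[1,3,0.3,0,0],[1,3.5,0.3,0,0],[1,3.5,0.3,0,0],[1,3.5,0.3,0,0],[1,3.5,0.3,0,0],[1,3.5,0.3,0,0],[1,3.5,0.3,0,0],[1,3.5,0.3,0,0],[1,3.5,0.3,0,0],[1,3.5,0.3,0,0],[1,3.5,0.3,0,0],[1,3.5,0.3,0,0],[1,3,0.3,0,0],[1,0,0,0,0],[1,0,0,0,0]])

```text
time_s: 14.85
tool_pos: [467.9, 254.9, 239.2]
tool_rot: [-2.22, -2.222, 0.005]
contact_force: [-0.7, -0.9, 0.0]
width: 85.5
```

```bash
python3 - <<'E'
from h import *
p=ctrl.capture('wrist'); cv2.imwrite('pics/w7.png',p['color']); np.save('w7.npy',p,allow_pickle=True)
for t in ["straightedge","edge_left","edge_right","face_mid"]:
    for r in ctrl.mark_of(p,t)[:3]: print(t,round(r['conf'],2),np.round(r['location'],1),atz(p,r['location'])[:2].round(1))
plan([480,300,240],0.0)
E
```

```text
straightedge 0.74 [343.6 143.6] [494.  298.4]
edge_left 0.83 [372.7  48.4] [523.6 401.5]
edge_right 0.79 [365.4 221.2] [525.1 198. ]
edge_right 0.28 [496.  218.6] [695.2 202.1]
face_mid 0.82 [397.9 359.7] [585.5 -29.9]
pos [468.6 253.9 240.8] w 85.3 t 15.1 F [-0.3 -0.5  0.4] jawaxis -0.0016 toolx [ 0.002  1.    -0.   ] zaxis [-0. -0. -1.] j6 2.07
shift cm in tool axes now [4.61 1.13 0.08]
roll total -0.0016
shift in tool axes after roll [4.61 1.14 0.08]
```

View pics/w7.png

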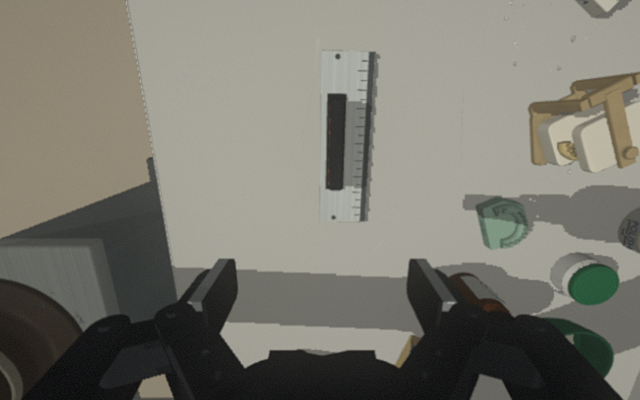

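```bash
python3 - <<'E'
from h import *
p=np.load('w7.npy',allow_pickle=True).item()
cv2.imwrite('pics/w7c.png',cv2.resize(p['color'][40:235,300:390],None,fx=3,fy=3,interpolation=2))
for u in [(336.5,94.5),(334.5,188.5),(343,188)]: print('grip40',atz(p,u,40)[:2].round(1))
for u in [(375.5,52.5),(366.5,221.5),(321,51.5),(321,221.5)]: print('plate5',atz(p,u,5)[:2].round(1))
E
```

```text
grip40 [482.7 351.7]
grip40 [482.1 252.3]
grip40 [491.7 252.9]
plate5 [526.1 396.5]
plate5 [525.8 199.5]
plate5 [466.6 397.6]
plate5 [466.6 199.4]
```

View pics/w7c.png

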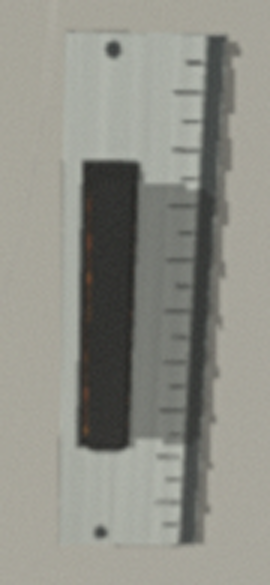

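Request:
arm_command(commands=[[1,2.3,0.7,1.5,0],[1,2.4,0.75,2.5,0],[1,0,0,3,0],[1,0,0,3,0],[1,0,0,3,0],[1,0,0,2.5,0],[1,0,0,2.2,0],[1,0,0,2,0],[1,0,0,1.3,0],[1,0,0,0.3,0],[1,0,0,0,0],[1,0,0,0,0]])

```text
time_s: 16.3
tool_pos: [483.9, 302.2, 28.9]
tool_rot: [2.222, 2.221, 0.003]
contact_force: [0.4, 0.1, -0.5]
width: 85.4
```

```bash
python3 - <<'E'
from h import *
p=ctrl.capture('wrist'); cv2.imwrite('pics/w8.png',p['color'])
plan([483,301,28],0.0)
E
```

```text
pos [483.9 302.3  29. ] w 85.5 t 16.35 F [ 0.2 -1.   0.3] jawaxis -0.0003 toolx [0.    1.    0.001] zaxis [ 0.002  0.001 -1.   ] j6 2.13
shift cm in tool axes now [-0.13 -0.09  0.1 ]
roll total -0.0003
shift in tool axes after roll [-0.13 -0.09  0.1 ]
```

View pics/w8.png

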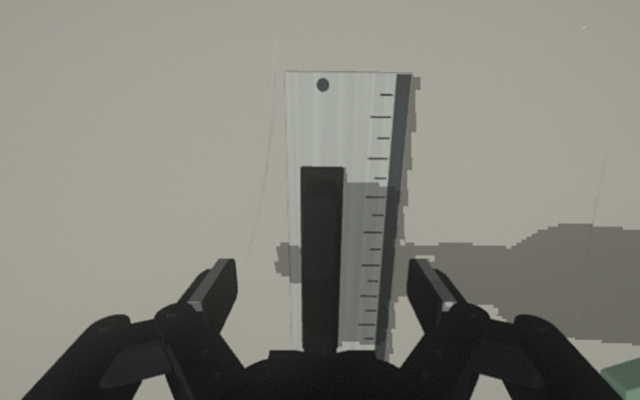

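Aligned; closing.

Request:
arm_command(commands=[[-1,0,0,0,0],[-1,0,0,0,0],[-1,0,0,0,0],[-1,0,0,0,0],[-1,0,0,0,0],[-1,0,0,0,0],[-1,0,0,0,0],[-1,0,0,0,0],[-1,0,0,0,0],[-1,0,0,0,0]], squeeze=40)

```text
time_s: 17.35
tool_pos: [483.4, 302.0, 27.9]
tool_rot: [2.222, 2.221, 0.001]
contact_force: [1.0, 0.5, 2.8]
width: 15.4
```

Request:
arm_command(commands=[[-1,0,0,-1,0],[-1,0,0,-1.5,0],[-1,-2,0,0,0],[-1,-2.5,0,0,0],[-1,-2.5,0,0,0],[-1,-2.5,0,0,0],[-1,-2.5,0,0,0.046],[-1,-2.5,0,0,0.046],[-1,-2.5,0,0,0.046],[-1,-2.5,0,0,0.046],[-1,-2.5,0,0,0.046],[-1,-2.5,0,0,0.046],[-1,-2.5,0,0,0.046],[-1,-2.5,0,0,0],[-1,-2,0,0,0],[-1,0,0,0,0],[-1,0,0,0,0]])

```text
time_s: 19.05
tool_pos: [444.8, -8.4, 53.0]
tool_rot: [-2.55, -1.835, -0.0]
contact_force: [0.5, 0.2, -1.6]
width: 15.2
```

```bash
python3 - <<'E'
from h import *
for n in ["wrist","side"]:
    p=ctrl.capture(n); c=p['color']
    if n=='side': c=cv2.resize(c[140:290,230:430],None,fx=3.7,fy=3.7,interpolation=2)
    cv2.imwrite(f'pics/{n}9.png',c); np.save(f'{n}9.npy',p,allow_pickle=True)
    for t in ["face_mid","edge_left","edge_right"]:
        for r in ctrl.mark_of(p,t)[:2]: print(n,t,round(r['conf'],2),np.round(r['location'],1),atz(p,r['location'],0 if t=='face_mid' else 25)[:2].round(1))
plan([528,-23,35],-0.323)
E
```

```text
wrist face_mid 0.89 [540.9 215.6] [581.1 -36.6]
wrist edge_left 0.73 [409.6  72.1] [514.6  70.2]
side face_mid 0.69 [341.4 207.2] [590.7 -65.2]
side edge_left 0.65 [336.8 221.6] [512.9  77.2]
side edge_right 0.63 [386.3 199.1] [ 476.2 -146.9]
pos [445.   -7.9  52.7] w 15.1 t 19.45 F [ 0.3  0.  -2.7] jawaxis -0.3213 toolx [ 0.316  0.949 -0.   ] zaxis [-0.  0. -1.] j6 1.87
shift cm in tool axes now [1.19 8.35 1.77]
roll total 0.0017
shift in tool axes after roll [1.21 8.35 1.77]
```

View pics/wrist9.png

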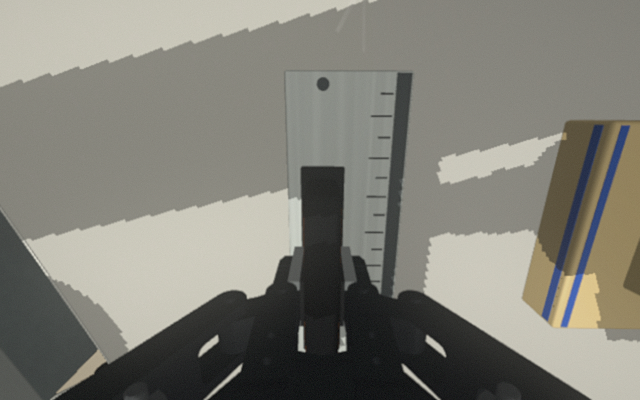

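View pics/side9.png

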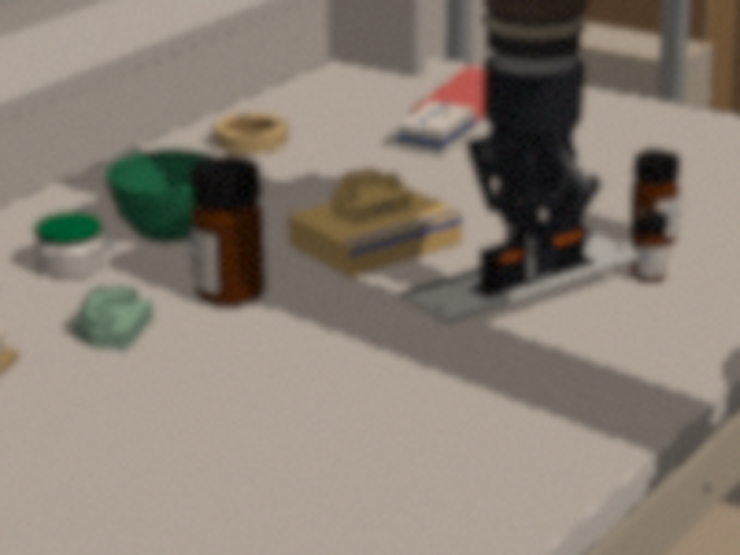

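```bash
python3 - <<'E'
from h import *
p=ctrl.capture('top'); c=cv2.resize(p['color'][130:310,250:450],None,fx=3.3,fy=3.3,interpolation=2); cv2.imwrite('pics/t10.png',c)
s=np.load('side9.npy',allow_pickle=True).item()
cv2.imwrite('pics/side9b.png',cv2.resize(s['color'][160:240,340:440],None,fx=6,fy=6,interpolation=2))
print(atz(s,(405.7,215)), proj(s,[[430,-190,0],[430,-190,78],[430,-22,0]]))
E
```

```text
[ 394.76807118 -121.27133287    0.        ] [[405.53450747 205.07241418]
 [406.68230819 181.96404351]
 [379.33447325 223.9509184 ]]
```

View pics/t10.png

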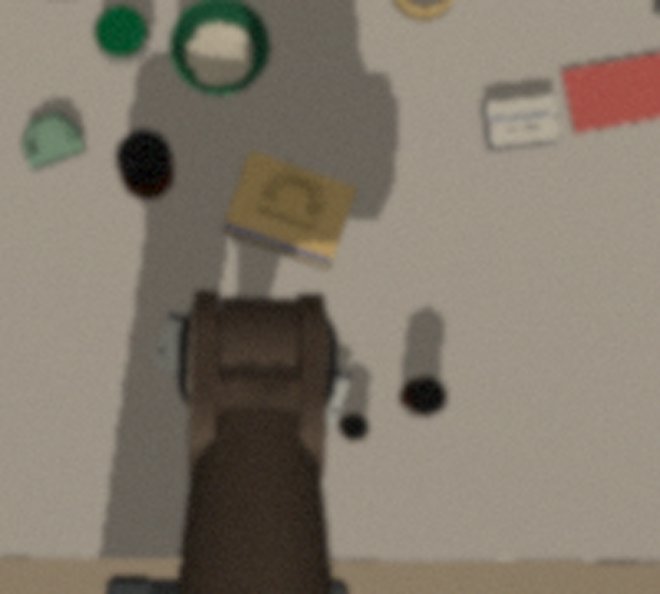

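View pics/side9b.png

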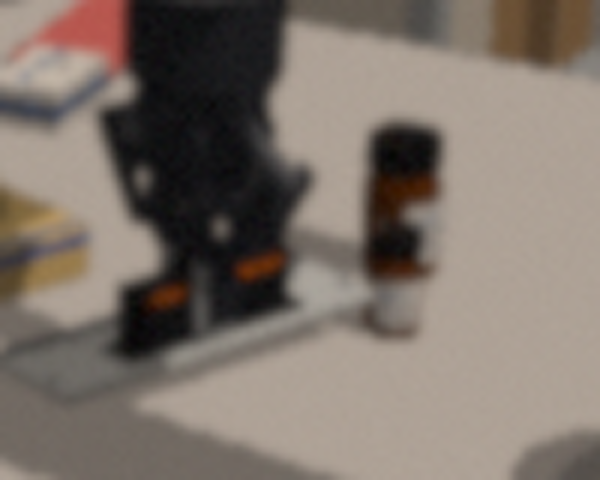

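While rolling I forgot that the shifts turn with the tool. The plate swung wide and nudged the small look-alike jar to about (395,-121). It's still upright, and the middle jar hasn't moved. Now I'll approach the face.

Request:
arm_command(commands=[[-1,0.3,1,0,0],[-1,0.3,2,0,0],[-1,0.3,2,0,0],[-1,0.3,2,0.5,0],[-1,0,1,0.7,0],[-1,0,0,0.7,0],[-1,0,0,0,0],[-1,0,0,0,0]])

```text
time_s: 20.3
tool_pos: [523.3, -22.2, 33.3]
tool_rot: [-2.548, -1.836, 0.002]
contact_force: [0.2, -0.6, -0.7]
width: 15.4
```

```bash
python3 - <<'E'
from h import *
p=ctrl.capture("wrist"); c=p['color']
cv2.imwrite(f'pics/w11.png',c); np.save('w11.npy',p,allow_pickle=True)
for t in ["face_mid","edge_left","edge_right"]:
    for r in ctrl.mark_of(p,t)[:2]: print(t,round(r['conf'],2),np.round(r['location'],1),atz(p,r['location'],0)[:2].round(1))
plan([528,-23,35],-0.323)
E
```

```text
face_mid 0.86 [422.8 243.3] [580.8 -34.5]
edge_left 0.9 [410.   69.6] [594.9  57.7]
pos [524.4 -22.2  34.3] w 15.3 t 20.5 F [-0.3 -0.3 -1.6] jawaxis -0.3221 toolx [0.317 0.949 0.   ] zaxis [ 0.001 -0.    -1.   ] j6 1.85
shift cm in tool axes now [ 0.04  0.37 -0.07]
roll total 0.0009
shift in tool axes after roll [ 0.04  0.37 -0.07]
```

View pics/w11.png

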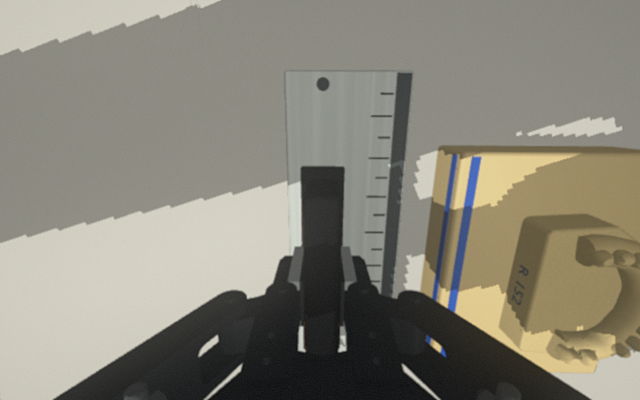

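```bash
python3 - <<'E'
from h import *
p=np.load('w11.npy',allow_pickle=True).item()
cv2.imwrite('pics/w11c.png',cv2.resize(p['color'][130:330,360:480],None,fx=3,fy=3,interpolation=2))
a,b=[atz(p,u,0)[:2] for u in [(437,151),(424,300)]]; print(a,b,'face yaw',np.arctan2(-(a-b)[0],(a-b)[1]))
a,b=[atz(p,u,11.4)[:2] for u in [(412,73),(383,290)]]; print(a,b,'edge yaw',np.arctan2(-(a-b)[0],(a-b)[1]))
E
```

```text
[599.37081901  15.05974896] [573.03329931 -72.27905387] face yaw -0.2928834920151072
[592.00412326  55.600612  ] [550.65540311 -49.46985664] edge yaw -0.3749191681774755
```

Request:
arm_command(commands=[[-1,0,0,0.3,0],[-1,0,0,0.2,0],[-1,0,0,0,0],[-1,0,0,0,0],[-1,0,0,0,0]])

```text
time_s: 21.0
tool_pos: [524.6, -22.3, 28.8]
tool_rot: [2.549, 1.836, 0.0]
contact_force: [-0.1, -0.0, -2.7]
width: 15.4
```

View pics/w11c.png

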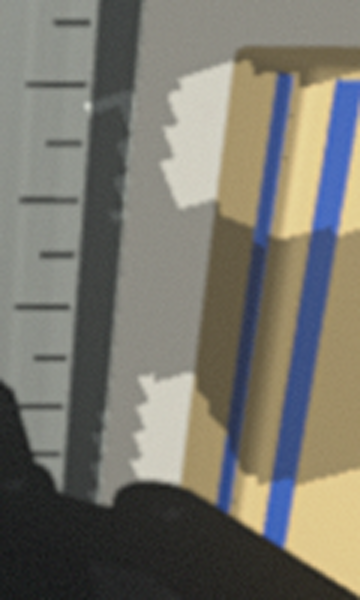

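```bash
python3 - <<'E'
from h import *
p=np.load('w11.npy',allow_pickle=True).item()
for z,A,B in [(0,(438.3,150),(421,291.7)),(11.4,(407.3,130),(393.3,293)),(11.4,(412,73),(393.3,293))]:
    a,b=[atz(p,u,z)[:2] for u in (A,B)]; print(a,b,'yaw',np.arctan2(-(a-b)[0],(a-b)[1]))
plan([528,-23,28],-0.323)
E
```

```text
[600.12005281  15.35547964] [572.59362492 -65.91056561] yaw -0.3265906181600594
[584.25352804  32.00225212] [555.70152371 -53.20355895] yaw -0.323334825913177
[592.00412326  55.600612  ] [555.70152371 -53.20355895] yaw -0.32203625435456495
pos [524.6 -22.3  28.8] w 15.4 t 21.0 F [-0.1 -0.  -2.7] jawaxis -0.3222 toolx [0.317 0.949 0.   ] zaxis [ 0.  0. -1.] j6 1.85
shift cm in tool axes now [0.04 0.34 0.08]
roll total 0.0008
shift in tool axes after roll [0.04 0.34 0.08]
```

Request:
arm_command(commands=[[-1,0,0,0.07,0],[-1,0,0.4,0,0],[-1,0,0.5,0,0],[-1,0,0.5,0,0],[-1,0,0,0,0],[-1,0,0,0,0],[-1,0,0,0,0]])

```text
time_s: 21.7
tool_pos: [537.8, -26.7, 28.0]
tool_rot: [-2.549, -1.836, 0.0]
contact_force: [-0.4, 0.1, -2.3]
width: 15.4
```

```bash
python3 - <<'E'
from h import *
p=ctrl.capture("wrist"); c=p['color']
cv2.imwrite(f'pics/w12.png',cv2.resize(c[50:330,340:540],None,fx=2.1,fy=2.1,interpolation=2)); np.save('w12.npy',p,allow_pickle=True)
plan([528,-23,28],-0.323)
E
```

```text
pos [537.7 -26.7  28. ] w 15.4 t 21.75 F [-0.6 -0.6 -1.6] jawaxis -0.3222 toolx [ 0.317  0.949 -0.   ] zaxis [-0.  0. -1.] j6 1.84
shift cm in tool axes now [ 0.04 -1.04  0.  ]
roll total 0.0008
shift in tool axes after roll [ 0.04 -1.04  0.  ]
```

View pics/w12.png

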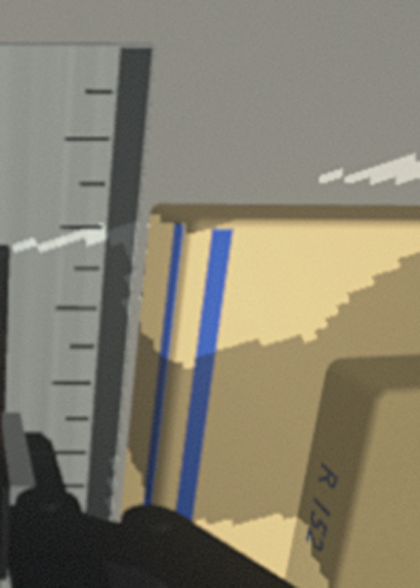

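Gap about 3–5 mm. I'll creep in with force checks.

Request:
arm_command(commands=[[-1,0,0.1,0.05,0],[-1,0,0.1,0,0],[-1,0,0.1,0,0],[-1,0,0,0,0],[-1,0,0,0,0]])

```text
time_s: 22.25
tool_pos: [540.2, -27.4, 27.9]
tool_rot: [-2.548, -1.836, 0.001]
contact_force: [-4.8, 1.6, 4.8]
width: 15.7
```

```bash
python3 - <<'E'
from h import *
p=ctrl.capture("wrist"); c=p['color']
cv2.imwrite(f'pics/w13.png',cv2.resize(c[50:330,340:540],None,fx=2.1,fy=2.1,interpolation=2)); np.save('w13.npy',p,allow_pickle=True)
s=ctrl.sense(); print(s['torque'])
plan([528,-23,28],-0.323)
E
```

```text
[ 0.28249992  0.92357022 -0.00132706]
pos [540.2 -27.4  27.9] w 15.5 t 22.3 F [-5.2  1.7  5.6] jawaxis -0.3221 toolx [0.317 0.949 0.   ] zaxis [-0.001  0.001 -1.   ] j6 1.84
shift cm in tool axes now [ 0.04 -1.29 -0.01]
roll total 0.0009
shift in tool axes after roll [ 0.04 -1.29 -0.01]
```

View pics/w13.png

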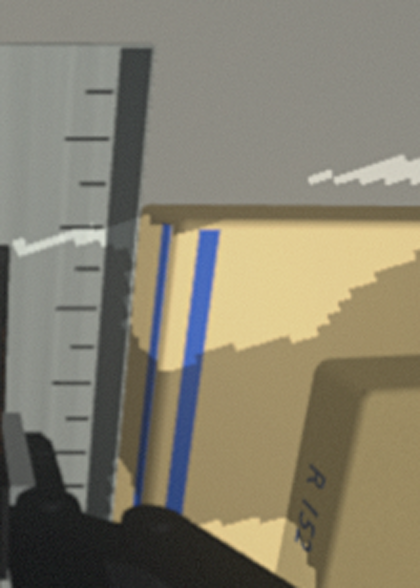

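Request:
arm_command(commands=[[-1,0,0,-0.03,0],[-1,0,0,0,0],[-1,0,0.05,0,0],[-1,0,0.05,0,0],[-1,0,0,0,0],[-1,0,0,0,0]])

```text
time_s: 22.9
tool_pos: [540.2, -27.5, 28.0]
tool_rot: [-2.547, -1.835, 0.002]
contact_force: [-9.0, 3.8, 8.0]
width: 15.2
```

```bash
python3 - <<'E'
from h import *
p=ctrl.capture("wrist"); c=p['color']
cv2.imwrite(f'pics/w14.png',cv2.resize(c[90:290,375:455],None,fx=2.9,fy=2.9,interpolation=2)); np.save('w14.npy',p,allow_pickle=True)
s=ctrl.sense(); print(s['torque'])
plan([528,-23,28],-0.323)
E
```

```text
[ 0.5693532   1.54533546 -0.06835939]
pos [540.2 -27.5  28. ] w 15.4 t 22.95 F [-8.5  3.1  7.4] jawaxis -0.3219 toolx [0.316 0.949 0.   ] zaxis [-0.002  0.001 -1.   ] j6 1.84
shift cm in tool axes now [ 0.04 -1.3   0.  ]
roll total 0.0011
shift in tool axes after roll [ 0.03 -1.3   0.  ]
```

View pics/w14.png

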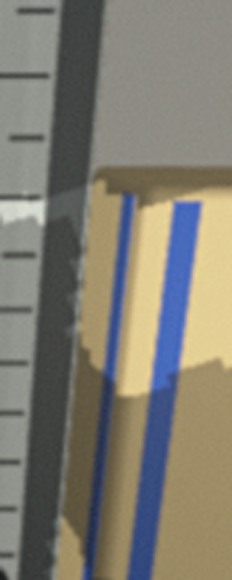

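Request:
arm_command(commands=[[-1,0,0.05,0,0],[-1,0,0.05,0,0],[-1,0,0.05,0,0],[-1,0,0.05,0,0],[-1,0,0,0,0],[-1,0,0,0,0]])

```text
time_s: 23.55
tool_pos: [540.8, -27.7, 28.1]
tool_rot: [-2.545, -1.834, 0.004]
contact_force: [-14.4, 4.8, 12.9]
width: 15.4
```

```bash
python3 - <<'E'
from h import *
p=ctrl.capture("wrist"); c=p['color']
cv2.imwrite(f'pics/w15.png',cv2.resize(c[90:290,375:455],None,fx=2.9,fy=2.9,interpolation=2)); np.save('w15.npy',p,allow_pickle=True)
s=ctrl.sense(); print(s['torque'])
plan([528,-23,28],-0.323)
E
```

```text
[ 0.91961628  2.50303988 -0.11407523]
pos [540.8 -27.7  28.1] w 15.3 t 23.6 F [-13.9   4.1  12.7] jawaxis -0.3219 toolx [0.316 0.949 0.   ] zaxis [-0.005  0.002 -1.   ] j6 1.84
shift cm in tool axes now [ 0.04 -1.36  0.01]
roll total 0.0011
shift in tool axes after roll [ 0.04 -1.36  0.01]
```

View pics/w15.png

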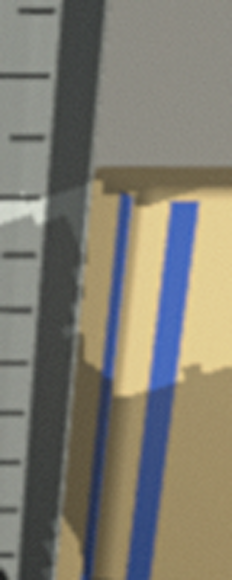

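Request:
arm_command(commands=[[-1,0,0,-0.1,0],[-1,0,0,0,0],[-1,0,0,0,0]])

```text
time_s: 23.9
tool_pos: [541.8, -28.3, 28.2]
tool_rot: [-2.547, -1.835, 0.004]
contact_force: [-7.5, 2.1, 1.2]
width: 15.6
```

```bash
python3 - <<'E'
from h import *
s=ctrl.sense(); print(s['torque'])
plan([528,-23,28],-0.323)
E
```

```text
[ 0.45192133  1.36454835 -0.09279744]
pos [541.8 -28.3  28.2] w 15.6 t 23.9 F [-7.5  2.1  1.2] jawaxis -0.322 toolx [ 0.316  0.949 -0.   ] zaxis [-0.003  0.001 -1.   ] j6 1.84
shift cm in tool axes now [ 0.06 -1.48  0.02]
roll total 0.001
shift in tool axes after roll [ 0.06 -1.48  0.02]
```

```bash
python3 - <<'E'
from h import *
p=ctrl.capture("wrist"); c=p['color']
cv2.imwrite(f'pics/w16.png',cv2.resize(c[90:290,375:455],None,fx=2.9,fy=2.9,interpolation=2)); np.save('w16.npy',p,allow_pickle=True)
p=ctrl.capture("side"); c=p['color']
cv2.imwrite(f'pics/s16.png',cv2.resize(c[170:250,300:420],None,fx=6,fy=6,interpolation=2))
E
```

```text
(no output)
```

View pics/w16.png

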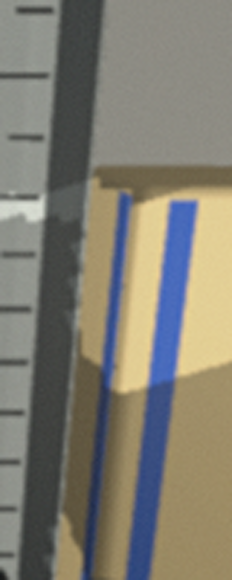

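View pics/s16.png

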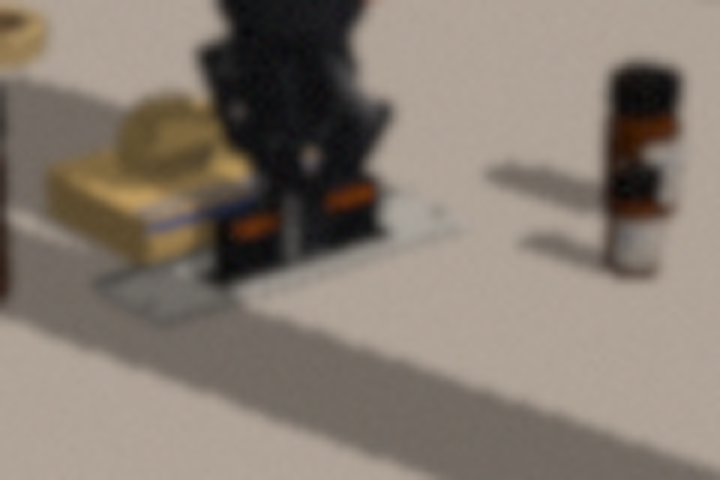

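The plate moved 1.2 mm and the block went with it (no relative change in the image), so they're in contact. One more short push to seat it, then I'll relax.

Request:
arm_command(commands=[[-1,0,0.07,-0.02,0],[-1,0,0.07,0,0],[-1,0,0.07,0,0],[-1,0,0,0,0],[-1,0,0,0,0]])

```text
time_s: 24.5
tool_pos: [543.7, -28.9, 28.2]
tool_rot: [-2.546, -1.835, 0.004]
contact_force: [-6.6, 3.5, 1.6]
width: 15.6
```

```bash
python3 - <<'E'
from h import *
s=ctrl.sense(); print(s['torque'])
plan([528,-23,28],-0.323)
p=ctrl.capture("wrist"); c=p['color']
cv2.imwrite(f'pics/w17.png',cv2.resize(c[90:290,375:455],None,fx=2.9,fy=2.9,interpolation=2)); np.save('w17.npy',p,allow_pickle=True)
E
```

```text
[0.49928636 1.38706851 0.0176751 ]
pos [543.7 -28.9  28.2] w 15.6 t 24.5 F [-6.6  3.5  1.6] jawaxis -0.3219 toolx [ 0.316  0.949 -0.   ] zaxis [-0.004  0.001 -1.   ] j6 1.84
shift cm in tool axes now [ 0.06 -1.68  0.03]
roll total 0.0011
shift in tool axes after roll [ 0.06 -1.68  0.03]
```

View pics/w17.png

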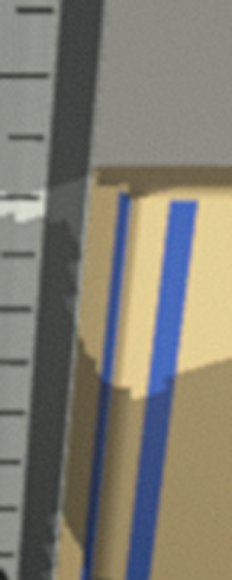

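Request:
arm_command(commands=[[-1,0,-0.07,0,0],[-1,0,-0.06,0,0],[-1,0,0,0,0],[-1,0,0,0,0]], squeeze=20)

```text
time_s: 24.95
tool_pos: [543.7, -28.9, 28.4]
tool_rot: [-2.548, -1.836, 0.002]
contact_force: [-3.3, 1.2, -3.7]
width: 15.5
```

Request:
arm_command(commands=[[-1,0,-0.06,0.05,0],[-1,0,0,0,0],[-1,0,0,0,0]])

```text
time_s: 25.25
tool_pos: [543.7, -28.8, 28.5]
tool_rot: [2.549, 1.836, -0.0]
contact_force: [-3.5, 0.3, -3.1]
width: 15.4
```

Request:
arm_command(commands=[[-1,0,-0.04,0.05,0],[-1,0,0,0,0],[-1,0,0,0.03,0],[-1,0,0,0,0],[-1,0,0,0,0]])

```text
time_s: 25.75
tool_pos: [543.7, -28.6, 28.1]
tool_rot: [2.549, 1.836, 0.001]
contact_force: [-3.1, 0.1, -0.3]
width: 15.6
```

Forces are small now. I'll open the gripper partway, because the front finger must stay clear of the block.

Request:
arm_command(commands=[[-0.5,0,0,0,0],[-0.5,0,0,0,0],[-0.3,0,0,0,0],[-0.3,0,0,0,0],[-0.3,0,0,0,0]])

```text
time_s: 26.25
tool_pos: [543.6, -28.6, 27.9]
tool_rot: [2.549, 1.836, 0.001]
contact_force: [0.6, 0.2, -0.2]
width: 29.8
```

```bash
python3 - <<'E'
from h import *
plan([528,-23,28],-0.323)
p=ctrl.capture("wrist"); c=p['color']
cv2.imwrite(f'pics/w18.png',c)
E
```

```text
pos [543.6 -28.6  27.9] w 29.8 t 26.25 F [ 0.6  0.2 -0.2] jawaxis -0.3222 toolx [0.317 0.949 0.   ] zaxis [ 0. -0. -1.] j6 1.84
shift cm in tool axes now [ 0.04 -1.66 -0.01]
roll total 0.0008
shift in tool axes after roll [ 0.03 -1.66 -0.01]
```

View pics/w18.png

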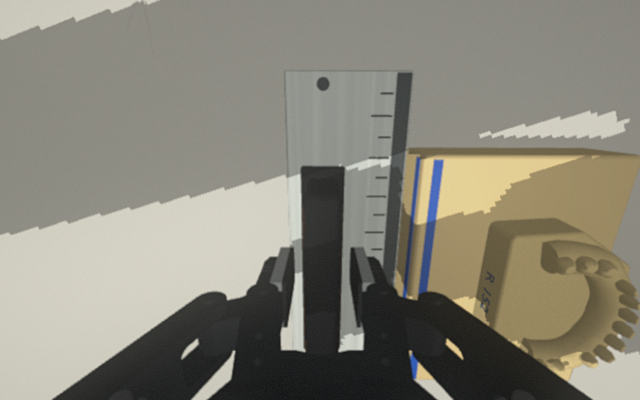

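Request:
arm_command(commands=[[-0.3,0,0,-1,0],[-0.3,0,0,-2,0],[-0.3,0,0,-3,0],[-0.3,0,0,-4,0],[-0.3,0,0,-4,0],[-0.3,0,0,-4,0],[-0.3,-1,0,-3,0],[-0.3,-3,0,0,0],[-0.3,-3,0,0,0],[-0.3,-3,0,0,0],[-0.3,0,0,0,0],[-0.3,0,0,0,0]])

```text
time_s: 27.5
tool_pos: [511.6, -123.8, 238.5]
tool_rot: [2.55, 1.834, 0.001]
contact_force: [0.6, -0.2, -0.3]
width: 29.9
```

```bash
python3 - <<'E'
from h import *
plan([528,-23,28],-0.323)
for n in ["wrist","side"]:
    p=ctrl.capture(n); c=p['color']; np.save(f'{n}19.npy',p,allow_pickle=True)
    if n=='side': c=cv2.resize(c[140:260,230:430],None,fx=3.9,fy=3.9,interpolation=2)
    cv2.imwrite(f'pics/{n}19.png',c)
    for t in ["face_mid","edge_left","edge_right","model_base","jar","carton","green_cast"]:
        for r in ctrl.mark_of(p,t)[:3]: print(n,t,round(r['conf'],2),np.round(r['location'],1),atz(p,r['location'],0)[:2].round(1))
E
```

```text
pos [ 511.6 -123.8  238.5] w 29.9 t 27.5 F [ 0.6 -0.2 -0.3] jawaxis -0.3237 toolx [0.318 0.948 0.   ] zaxis [ 0.001  0.    -1.   ] j6 1.66
shift cm in tool axes now [10.07 -1.67 21.05]
roll total -0.0007
shift in tool axes after roll [10.07 -1.66 21.05]
wrist face_mid 0.82 [359.   90.1] [585.3 -38.5]
wrist edge_right 0.81 [352.2 184.3] [ 546.  -142.2]
wrist edge_right 0.58 [400.9  91.3] [630.6 -55.1]
wrist model_base 0.62 [396.8  91.5] [626.1 -53.8]
wrist jar 0.78 [279.  242.7] [ 429.3 -187.9]
wrist jar 0.68 [235.4 201.9] [ 396.8 -116.5]
wrist carton 0.86 [509.5 252.8] [ 720.4 -301.2]
wrist green_cast 0.6 [358.5  88.5] [585.3 -36.7]
side face_mid 0.83 [339.1 210.4] [582.9 -40.3]
side face_mid 0.39 [405.8 206.4] [ 424.5 -180.9]
side edge_left 0.77 [313.5 216.9] [620.7  42.9]
side edge_right 0.94 [363.  200.3] [ 563.1 -150.8]
side model_base 0.9 [329.1 203.4] [640.7 -69.6]
side jar 0.73 [292.3 218.8] [666.  89.]
side jar 0.63 [409.1 207.9] [ 410.5 -175.8]
side jar 0.6 [405.4 218.4] [384.3 -98.5]
side carton 0.61 [346.1 178.3] [ 721.6 -295.9]
side green_cast 0.77 [257.4 227.8] [712.1 194.4]
side green_cast 0.28 [333.  202.4] [634.9 -83.2]
```

View pics/wrist19.png

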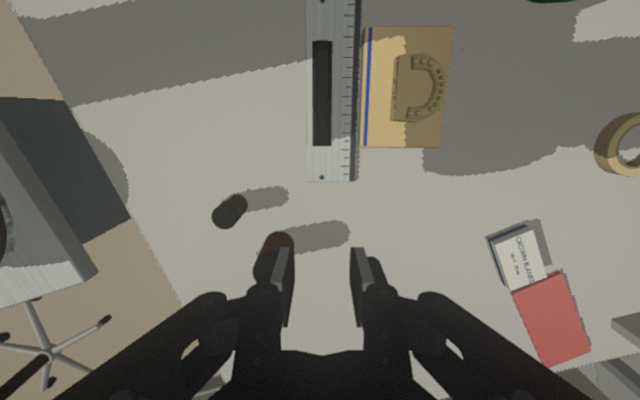

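View pics/side19.png

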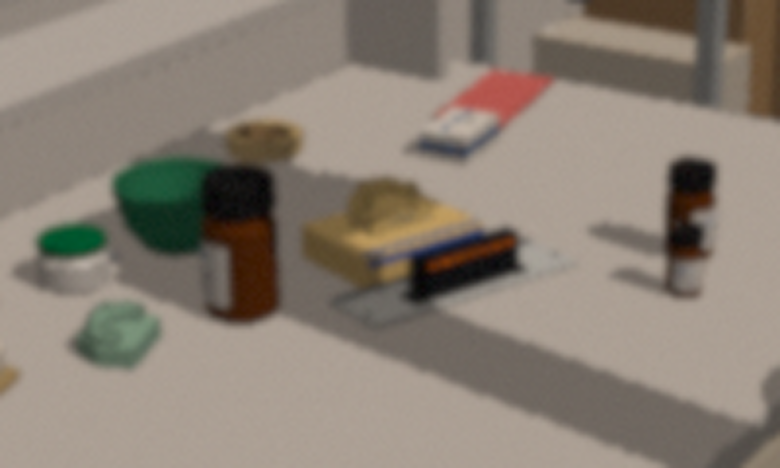

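Request:
arm_command(commands=[[-0.3,2,1.5,0,0],[-0.3,2,1.5,0,0],[-0.3,1,1,0,0],[-0.3,0,0,0,0],[-0.3,0,0,0,0]])

```text
time_s: 28.8
tool_pos: [565.2, -88.8, 237.5]
tool_rot: [-2.548, -1.836, 0.001]
contact_force: [-1.6, 0.3, -0.2]
width: 29.8
```

```bash
python3 - <<'E'
from h import *
p=ctrl.capture('wrist'); c=p['color']; np.save('w20.npy',p,allow_pickle=True)
cv2.imwrite('pics/w20.png',c)
for t in ["face_mid","edge_left","edge_right"]:
        for r in ctrl.mark_of(p,t)[:1]: print(t,round(r['conf'],2),np.round(r['location'],1),atz(p,r['location'],0)[:2].round(1))
E
```

```text
face_mid 0.83 [321.9 134.4] [582.3 -36.8]
edge_left 0.56 [322.8  45.6] [613.2  52.7]
edge_right 0.9 [321.  218.4] [ 547.4 -137.8]
```

View pics/w20.png

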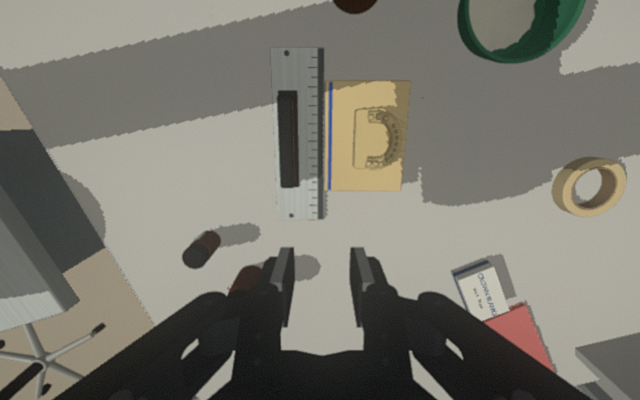

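```bash
python3 - <<'E'
from h import *
p=np.load('w20.npy',allow_pickle=True).item()
c=p['color']
a=cv2.resize(c[40:135,300:350],None,fx=6,fy=6,interpolation=2);b=cv2.resize(c[130:225,300:350],None,fx=6,fy=6,interpolation=2)
cv2.imwrite('pics/w20c.png',np.hstack([a,b]))
E
```

```text
(no output)
```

View pics/w20c.png

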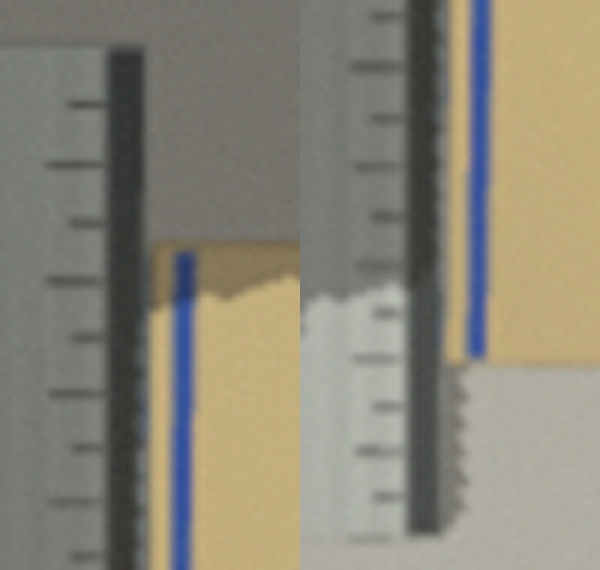

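```bash
python3 - <<'E'
from h import *
p=np.load('w20.npy',allow_pickle=True).item()
E=[atz(p,u,5)[:2] for u in [(324.2,48),(323.5,219.2)]]
F=[atz(p,u,30)[:2] for u in [(325.5,80.5),(324.3,190.3)]]
print(E,F)
d=F[0]-F[1]; L=np.linalg.norm(d); y=d/L; x=np.array([y[1],-y[0]]); m=(F[0]+F[1])/2
print('face len',L,'yaw',np.arctan2(-y[0],y[1]))
for e in E: print('x',(e-m)@x,'y',(e-m)@y)
E
```

```text
[array([613.56000901,  49.04467224]), array([ 550.67468164, -138.18024778])] [array([603.716148  ,  15.51139167]), array([565.57476923, -95.85430154])]
face len 117.71610933980539 yaw -0.3299667239376136
x -1.552354661582377 y 93.77184422121935
x -0.3821790959514429 y -103.72844885371191
```

```bash
python3 - <<'E'
import cv2
c=cv2.imread('pics/w18.png'); cv2.imwrite('pics/w18c.png',cv2.resize(c[130:250,380:440],None,fx=5,fy=5,interpolation=0))
E
```

```text
(no output)
```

View pics/w18c.png

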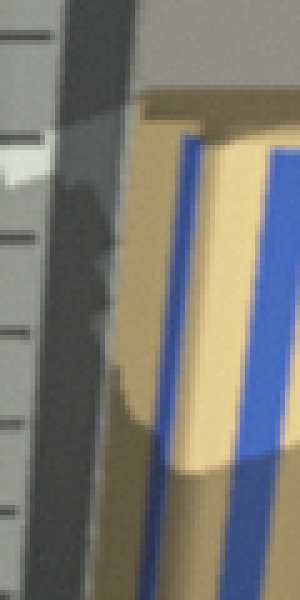

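```bash
python3 - <<'E'
from h import *
print(ctrl.sense()['time_s'],ctrl.close_job())
E
```

```text
the job is handed in; nothing more can be done
29.0 None
```

I moved the jar aside and laid the straightedge against the marked face, then let go of everything. I handed the job in at 29 s; it reported no verdict.

- **Jar:** The middle-sized jar stands upright at about (429, -190) mm.
- **Straightedge:** It was let go resting on the worktop. I pushed it in until the model base moved with it, at about 7 N.
- **Fit:** The last wrist picture puts the ends of the working edge about -1.6 mm (left) and -0.4 mm (right) from the face plane. The allowance is 3 mm and I trust the reading to about 1 mm. The ends reach roughly 94 mm and 104 mm from the face's middle, so both pass the face's 60 mm.
- **Fit check that differed slightly:** An earlier close-up showed at most about 1 mm of gap, so the left end may be tighter than -1.6 mm.
- **Model base:** It shifted about 3–4 mm during seating.
- **Green cast and carton:** Neither was touched, and both appear where they started.
- **Mishap:** While carrying the straightedge, I pushed the small look-alike jar from about (430, -22) to (395, -120) mm. It stayed upright and plays no part in the task.

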